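# Load printed hardness specimens into the tester's spring magazine

## Task

Load both orange printed discs from the build sheet into the hardness tester's upright spring-loaded magazine, one at a time: set a disc flat in the mouth and push it straight down against the spring until the two sprung lips snap shut over it, then do the same with the other one on top of it. The order of the two does not matter. Leave the black discs and everything else on the bench where they are.

Things in the scene. Friction and masses are not known exactly. Their poses are not given: they have to be found in the camera images.
- orange_a_mid (a point): centre (half-way up) of the first orange disc: a printed hardness specimen, diameter 44 mm, 12 mm thick, 23 g, the same either way up; lies flat on the sheet at the start, z axis along its axis. The centres of any two discs are at least 90 mm apart
- orange_b_mid (a point): the same for the second orange disc (interchangeable with the first)
- black_a_mid (a point): the same for a black disc of the same size (another batch: stays on the sheet)
- black_b_mid (a point): the same for the second black disc (stays on the sheet)
- sheet: printer's spring-steel build sheet, golden brown, 254 x 241 mm, 2 mm thick, lying fixed on the bench; the four discs lie on it. Origin: centre of its underside
- magazine: spring magazine bolted to the bench: aluminium base 110 (x) x 90 (y) x 12 mm carrying an upright dark tube of 46 mm bore. Origin: centre of the base's underside, z up along the bore. The tube is slotted from top to bottom on its +y and -y sides (slots 30 mm wide, free space outside), so fingers that close along y can carry a disc down into it. The housings of the lips stand on its +x and -x sides
- mouth (a point): centre of the magazine's rim, on the bore's axis, 113 mm above its origin. The aluminium mouth narrows from 60 to 46 mm over the first 11 mm below this point. A disc set flat in the mouth comes to rest on the ramps of the lips with its underside about 15 mm and its top about 3 mm below this point. The lip housings reach 56 mm out along x and end 12 mm below this point
- lips (a point): point on the bore's axis at the level of the lips' flat underside, 90 mm above the magazine's origin, axes as the magazine's. A pushed-down disc spreads the lips; they snap back over it once its top is below this level (push about 4 mm below to be sure). Let go, the spring lifts it against their underside: a loaded disc has its centre 6 mm below this point, the one under it 18 mm below
- follower (a joint): travel of the magazine's spring-loaded blue platform, m; 0 = up (its top 3 mm below the underside of the lips), grows downward to 0.055. Spring force 5 N at 0 and 0.15 N more per mm. With one disc loaded about 0.009, with two about 0.021
- lip_a (a joint): how far the sprung steel lip on the magazine's +x side is pressed outward, m: 0 = shut (at rest), about 0.003 while a disc passes, at most 0.007. Each lip has two teeth at 22 degrees either side of x, tips 19 mm from the bore's axis: flat underside, a 2 mm land, above it a steep ramp leaning out over 9 mm. Pushing a disc past both lips and against the spring takes about 5 to 12 N
- lip_b (a joint): the same for the lip on the -x side
- scraper: print scraper with orange handle, 210 mm long, lying on the bench (leave it)
- caliper: digital caliper, 236 mm long, lying on the bench (leave it)
- gluestick: glue stick, 27 mm diameter, 90 mm tall, standing (leave it)
- cutters: side cutters with blue handles, 125 mm long, lying (leave them)
- solvent: white bottle with red cap, 70 mm diameter, 170 mm tall, standing (leave it)
There are look-alikes about, which are no part of the job. Leave any green or yellow look-alike of the part that bears orange_a_mid alone.

How it is judged:
On the way:
1. one orange disc has snapped under both lips and been let go, with the other still outside the magazine (((z of orange_a_mid in the frame of lips between -0.009 and -0.004 m and x of orange_a_mid in the frame of lips between -0.0035 and 0.0035 m and y of orange_a_mid in the frame of lips between -0.0035 and 0.0035 m and angle between the z axis of orange_a_mid and the z axis of lips, either way round below 0.07 rad and contact force between orange_a and the fingers below 0.1 N and value of joint each of lip_a, lip_b below 0.0015 m and horizontal distance between orange_b_mid and lips above 0.06 m) or (z of orange_b_mid in the frame of lips between -0.009 and -0.004 m and x of orange_b_mid in the frame of lips between -0.0035 and 0.0035 m and y of orange_b_mid in the frame of lips between -0.0035 and 0.0035 m and angle between the z axis of orange_b_mid and the z axis of lips, either way round below 0.07 rad and contact force between orange_b and the fingers below 0.1 N and value of joint each of lip_a, lip_b below 0.0015 m and horizontal distance between orange_a_mid and lips above 0.06 m))), for 0.2 s.
At the end, for the whole second after the job is handed in: Both orange discs rest flat (0.07 rad) in the magazine, centres 6 and 18 mm below the lips' underside (+2/-3 mm), within 3.5 mm of the axis in x and y, untouched; both lips shut (within 1.5 mm); black discs within 20 mm and other things within 30 mm of their starts (((z of orange_a_mid in the frame of lips between -0.009 and -0.004 m and x of orange_a_mid in the frame of lips between -0.0035 and 0.0035 m and y of orange_a_mid in the frame of lips between -0.0035 and 0.0035 m and angle between the z axis of each of orange_a_mid, orange_b_mid and the z axis of lips, either way round below 0.07 rad and contact force between each of orange_a, orange_b and the fingers below 0.1 N and z of orange_b_mid in the frame of lips between -0.021 and -0.016 m and x of orange_b_mid in the frame of lips between -0.0035 and 0.0035 m and y of orange_b_mid in the frame of lips between -0.0035 and 0.0035 m) or (z of orange_b_mid in the frame of lips between -0.009 and -0.004 m and x of orange_b_mid in the frame of lips between -0.0035 and 0.0035 m and y of orange_b_mid in the frame of lips between -0.0035 and 0.0035 m and angle between the z axis of each of orange_b_mid, orange_a_mid and the z axis of lips, either way round below 0.07 rad and contact force between each of orange_b, orange_a and the fingers below 0.1 N and z of orange_a_mid in the frame of lips between -0.021 and -0.016 m and x of orange_a_mid in the frame of lips between -0.0035 and 0.0035 m and y of orange_a_mid in the frame of lips between -0.0035 and 0.0035 m)) and value of joint each of lip_a, lip_b below 0.0015 m and linear speed of each of orange_a, orange_b below 0.01 m/s and distance of each of black_a_mid, black_b_mid from where it was at the start of the episode below 0.02 m and distance of each of scraper, caliper, gluestick, cutters, solvent from where it was at the start of the episode below 0.03 m).
It fails at once if a black disc is moved more than 20 mm (not (distance of black_a_mid from where it was at the start of the episode below 0.02 m) or not (distance of black_b_mid from where it was at the start of the episode below 0.02 m)).
It fails at once if another thing on the bench (scraper, caliper, glue stick, cutters, bottle) is knocked more than 30 mm from its place (not (distance of scraper from where it was at the start of the episode below 0.03 m) or not (distance of caliper from where it was at the start of the episode below 0.03 m) or not (distance of gluestick from where it was at the start of the episode below 0.03 m) or not (distance of cutters from where it was at the start of the episode below 0.03 m) or not (distance of solvent from where it was at the start of the episode below 0.03 m)).
It also fails if it takes over 61 s, if anything falls off the work surface, if the arm or the gripper's body presses on something with over 40 N, if the wrist force passes 120 N, or if a joint passes its speed limit or range.

## Robot

A 6-joint arm with a two-finger parallel gripper is mounted at the origin on the work surface. World frame = base frame: x ahead of the robot, y to its left, z up, the work surface at z = 0. Lengths are in m, angles in rad, forces in N, time in s.
With the tool pointing down it reaches from about 0.325 to 0.9 m from the base axis. Payload 6.1 kg.
Tool frame: the origin (TCP) lies midway between the tips of the shut fingers; the grasp point (between the pads) lies 19 mm behind it; z points along the fingers, y is the line along which they close (so a half turn about z gives the same grasp; the last joint's range is limited). The gripper opens to 85 mm and grips with 20 to 120 N. Pads are 22 mm wide; open, the fingers measure 114 mm over their backs; the gripper's body (76 mm by 85 mm) begins 54 mm behind the grasp point. The pads swing forward as they close: fully open they stand 13 mm farther back than shut.
Start: joints at [1.178, 0.22, 1.526, -0, 1.395, -0.126], TCP at [0.165, 0.603, 0.231] pointing down, gripper open.
Joint ranges: [-2.98, 2.98], [-0.91, 2.08], [0.09, 2.57], [-1.24, 4.39], [0.2, 2.65], [-2.68, 2.68]. Speed limits (rad/s): [2.57, 2.57, 3.01, 3.14, 3.14, 3.14].

## Interface

Orientations are given as a unit quaternion [x, y, z, w].
In Python, from cell import env gives the robot as it stands. The module is installed in compiled form; this text tells all that it offers.
- The arm moves only by the shell command python3 -m handwheel 'ROWS' [FORCE]. ROWS is JSON, a list of rows, each a list of 7 numbers: the turn, a rotation vector about the world's x, y, z in rad, then the shift along the world's x, y, z in mm, then the gripper's target within -1 to 1 (fully open at 1, half-way at 0, shut at -1). In form: [[wx, wy, wz, dx, dy, dz, fingers], ...]. A call has 1 to 8 rows; each row is the pose to reach, as a shift and turn from the pose commanded when the call began; what a row does not reach only later rows make up. A row lasts 1/12 s, in which the tool goes at most 41.7 mm and 7.16 degrees, less where a joint would pass 70% of its speed; a pose out of reach is approached as far as the arm can. A call with a gripper value outside its range is refused whole. The fingers move at their own pace and stop on an object; FORCE is the grip in N (left out, the last holds). Time passes only in rows, so rows that repeat a pose let the fingers close. It gives the time, the measured TCP pose, the force and the opening at its end, in the units of the state.
- env.read_state(): the state, without advancing time (a new reading comes with each control period).
- env.get_image(name): name is "scene" or "top"; returns the picture (480x640x3 uint8, red, green, blue); there is no depth.
- env.camera_params(name): a dict with "fx", "fy", "cx", "cy" (pixels), "cam_to_world" (4x4, takes a point from camera to world coordinates). Camera axes: x right, y up, looking along -z (the intrinsics and any distortion apply to the point x, -y, -z); pixel columns grow to the right and rows downward; lengths in m; the calibration is good to about 2 mm. A picture is of the moment at which its call begins. camera_params takes no time and is no camera call.
- env.sign_off(): hands the job in, once; it reports no verdict.
The state is a dict: "time_s": time; "joint_pos": joint angles; "qvel": joint speeds; "joint_efforts": joint torques, N m; "ee_pos": TCP position; "orientation": TCP orientation; "force": force on the tool from outside, world axes, zero at the start; "torque": the same for the moment, N m; "width": finger opening in m.
Only numpy, scipy, OpenCV 4.12 (cv2) and the standard library are available. Lean on these libraries where they do the work, as an engineer would, in place of code of your own. Each camera call takes 0.05 s, during which the arm holds its last target. There are 200 camera calls.

## Working session

There is one attempt and no reset: what is moved stays moved. The work goes in short steps, Python scripts to look and compute and a shell command to move; the robot and the scene stay as the last step left them, time stands still between calls to the robot, and variables do not carry over. Pictures are saved under pics/ and viewed, on a budget of 10 in all, crops included, one or two more only if the job needs it, and the job is handed in when it is done.

```bash
mkdir -p pics
python3 - <<'E'
from cell import env
import cv2,numpy as np
print(env.read_state())
for n in("scene","top"):
    cv2.imwrite(f"pics/{n}0.png",env.get_image(n)[:,:,::-1]); p=env.camera_params(n); print(n,p)
E
```

```text
{'time_s': 0.0, 'joint_pos': array([ 1.17787810e+00,  2.21237053e-01,  1.52761653e+00,  7.38255259e-07,
        1.39470407e+00, -1.26111956e-01]), 'qvel': array([ 0.00083125, -0.00013936,  0.0011626 ,  0.00274834, -0.00052479,
        0.00019218]), 'joint_efforts': array([ 1.00665463e-04, -4.96879971e+01, -3.89406502e+01,  4.38140387e-05,
        1.08381518e-02,  4.26688428e-05]), 'ee_pos': array([0.16455804, 0.60231586, 0.23018961]), 'orientation': array([ 1.33007805e-01,  9.91114503e-01, -9.49507058e-04, -2.52472332e-04]), 'force': array([-0.09050162, -0.52523733,  1.03147795]), 'torque': array([-0.01277652,  0.04954423, -0.00614875]), 'width': 0.08547239183290332}
scene {'fx': 533.0427510467068, 'fy': 533.0427510467068, 'cx': 325.45657489570993, 'cy': 238.17088188778197, 'cam_to_world': array([[-0.88101549, -0.39110777,  0.26616989,  0.93809672],
       [ 0.47303199, -0.71965082,  0.50827496,  0.69001615],
       [-0.0072409 ,  0.57370499,  0.81903001,  1.27811734],
       [ 0.        ,  0.        ,  0.        ,  1.        ]])}
top {'fx': 510.46212830822674, 'fy': 510.46212830822674, 'cx': 319.0380778885228, 'cy': 237.6781080903841, 'cam_to_world': array([[-0.02519814,  0.98047779, -0.19500861,  0.34387872],
       [-0.9996623 , -0.02595304, -0.00131659, -0.05490252],
       [-0.00635196,  0.19490958,  0.98080065,  1.11202413],
       [ 0.        ,  0.        ,  0.        ,  1.        ]])}
```

View pics/top0.png

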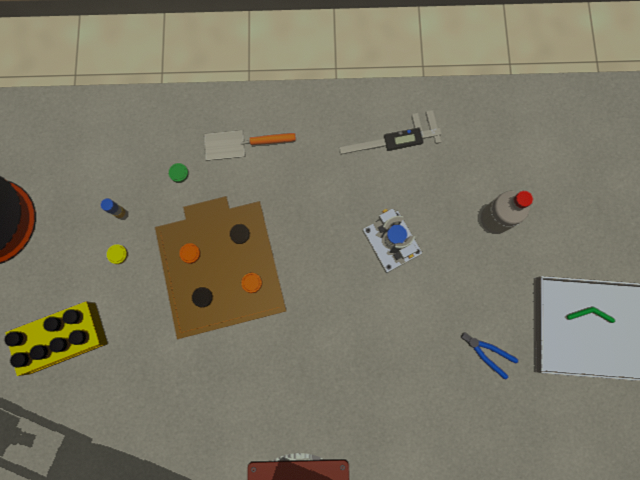

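View pics/scene0.png

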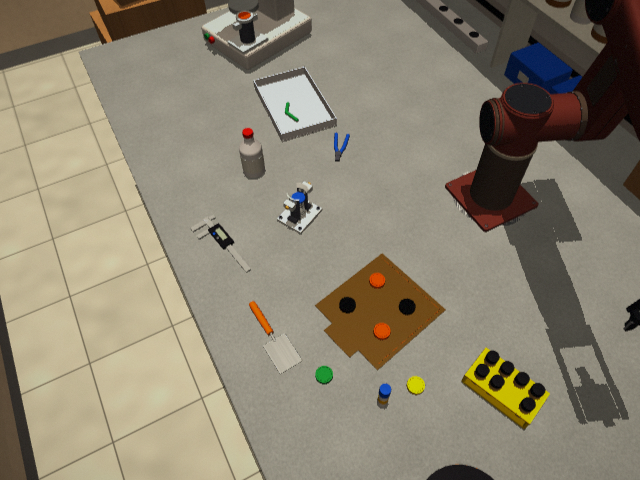

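Top view: orange discs at (190,253) and (252,283), black ones at (240,233) and (202,297). The magazine is near (393,238), with its long side running roughly (396,208)→(422,251). Next I measure.

```bash
cat > h.py <<'E'
import numpy as np,cv2
from cell import env
P={n:env.camera_params(n) for n in("scene","top")}
def ray(n,u,v):
    p=P[n];T=p["cam_to_world"]
    d=T[:3,:3]@np.array([(u-p["cx"])/p["fx"],-(v-p["cy"])/p["fy"],-1]);return T[:3,3],d
def onz(n,uv,z):
    o,d=ray(n,*uv);return o+d*(z-o[2])/d[2]
def tri(a,b):
    o1,d1=ray("scene",*a);o2,d2=ray("top",*b)
    s=np.linalg.lstsq(np.c_[d1,-d2],o2-o1,rcond=None)[0]
    p,q=o1+d1*s[0],o2+d2*s[1];return (p+q)/2,np.linalg.norm(p-q)
def proj(n,X):
    p=P[n];T=p["cam_to_world"];c=T[:3,:3].T@(np.array(X)-T[:3,3])
    return np.array([p["fx"]*c[0]/-c[2]+p["cx"],p["fy"]*-c[1]/-c[2]+p["cy"]])
def blobs(img,lo,hi,amin=60,amax=3000):
    m=cv2.inRange(cv2.cvtColor(img,cv2.COLOR_RGB2HSV),np.array(lo),np.array(hi))
    k,_,st,c=cv2.connectedComponentsWithStats(m)
    return [(c[i].round(1),st[i,4],st[i,:4]) for i in range(1,k) if amin<st[i,4]<amax]
E
python3 - <<'E'
from h import *
I={n:cv2.imread(f"pics/{n}0.png")[:,:,::-1] for n in P}
for n in P:
    for nm,lo,hi,z in(("orange",(3,200,140),(14,255,255),.011),("blue",(105,150,80),(125,255,255),.087),("black",(0,0,0),(180,255,45),.012)):
        for c,a,b in blobs(I[n],lo,hi): print(n,nm,c,a,b[2:],onz(n,c,z).round(4))
out=[]
for n,(u,v) in(("top",(393,238)),("scene",(300,205))):
    out.append(cv2.resize(I[n][v-40:v+40,u-40:u+40],(400,400),interpolation=cv2.INTER_CUBIC))
cv2.imwrite("pics/mag.png",np.hstack(out)[:,:,::-1])
E
```

```text
scene orange [376.8 279.1] 182 [16 15] [0.4672 0.0923 0.011 ]
scene orange [260.  316.9] 174 [24 32] [0.7974 0.0443 0.011 ]
scene orange [381.7 329.8] 213 [17 16] [0.5354 0.2283 0.011 ]
scene blue [541.6  61.3] 1107 [60 38] [-0.4823 -0.3571  0.087 ]
scene blue [567.  85.] 233 [29 17] [-0.471  -0.2171  0.087 ]
scene blue [335.5 141.7] 61 [ 4 19] [ 0.3494 -0.3583  0.087 ]
scene blue [344.5 143. ] 63 [10 19] [ 0.3275 -0.3399  0.087 ]
scene blue [298.8 196.1] 96 [13 12] [ 0.5485 -0.2167  0.087 ]
scene blue [385. 389.] 103 [11 11] [0.6302 0.3846 0.087 ]
scene black [491.4   9. ] 212 [29 22] [-0.6232 -0.7871  0.012 ]
scene black [557.3   3.1] 105 [25  7] [-0.8901 -0.6889  0.012 ]
scene black [247.   32.5] 265 [16 23] [ 0.3282 -1.1257  0.012 ]
scene black [465.9 210. ] 82 [43 45] [0.107  0.0147 0.012 ]
scene black [295.  213.8] 146 [12 23] [ 0.5647 -0.2179  0.012 ]
scene black [515.6 217.3] 75 [35 19] [-0.0058  0.1074  0.012 ]
scene black [220.7 236.9] 203 [26 25] [ 0.7923 -0.2453  0.012 ]
scene black [346.9 304.6] 213 [17 16] [0.5787 0.1221 0.012 ]
scene black [406.6 306.3] 209 [16 16] [0.
[... 647 characters left out ...]
4.5 139.1] 130 [45  9] [0.7954 0.0427 0.011 ]
top orange [188.8 252.5] 284 [19 20] [0.5373 0.2326 0.011 ]
top orange [251.2 282.2] 162 [19 20] [0.4685 0.0958 0.011 ]
top blue [106.7 204.2] 106 [12 12] [0.6303 0.3862 0.087 ]
top blue [396.6 233.7] 269 [19 18] [ 0.5518 -0.2126  0.087 ]
top blue [494.2 357.1] 394 [44 37] [ 0.301  -0.3894  0.087 ]
top black [  8.1 212.2] 1096 [22 73] [0.6388 0.6377 0.012 ]
top black [239.  233.9] 255 [19 19] [0.5757 0.1226 0.012 ]
top black [201.8 296.9] 303 [20 19] [0.4394 0.2019 0.012 ]
top black [ 62.4 320.3] 441 [38 21] [0.3973 0.499  0.012 ]
top black [ 48.5 348.5] 931 [77 36] [0.339  0.5241 0.012 ]
top black [ 14.9 338.5] 242 [21 14] [0.3616 0.5973 0.012 ]
```

View pics/mag.png

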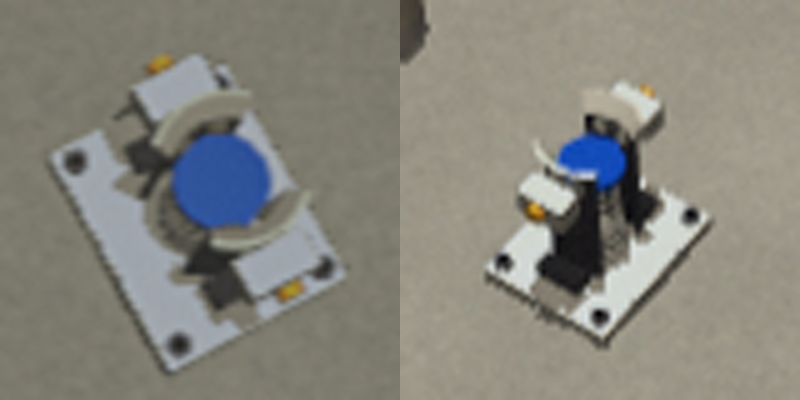

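The crop shows the base corners: top-view crop (50,160), (168,372), (346,272) and scene crop (487,272), (605,345), (715,218). The slots run perpendicular to the housings. Next I compute the magazine pose and the disc centres from both views.

Run:
```python
from h import *
f=lambda u0,v0,c:(u0+(c[0]+.5)/5-.5,v0+(c[1]+.5)/5-.5)
t=[onz("top",f(353,198,c),.012) for c in((50,160),(168,372),(346,272))]
s=[onz("scene",f(260,165,c),.012) for c in((715-400,218),(605-400,345),(487-400,272))]
# holes in the base
th=[onz("top",f(353,198,c),.012) for c in((75,161),(179,345),(323,267))]
sh=[onz("scene",f(260,165,c),.012) for c in((691-400,215),(599-400,317),(503-400,261))]
for n,L in(("top corners",t),("scene corners",s),("top holes",th),("scene holes",sh)):
    L=np.array(L)
    for i in(0,1):
        d=(L[i+1]-L[i])[:2]; print(n,i,"len",np.hypot(*d).round(4),"ang",np.degrees(np.arctan2(d[1],d[0])).round(1))
    print(" pts",L[:,:2].round(4).tolist()," mid0-2",((L[0]+L[2])/2)[:2].round(4))
print("blue tri",tri((298.8,196.1),(396.6,233.7)))
for nm,a,b in(("A",(376.8,279.1),(251.7,282.5)),("B",(381.7,329.8),(188.8,252.5))): print(nm,tri(a,b))
I={n:cv2.imread(f"pics/{n}0.png")[:,:,::-1] for n in P}
for n in P:
    for c,a,b in blobs(I[n],(0,150,100),(14,255,255),100):
        print(n,c,a,b,onz(n,c,.013).round(4))
```

```text
top corners 0 len 0.1063 ang -153.7
top corners 1 len 0.0901 ang -62.3
 pts [[0.5782, -0.1498], [0.483, -0.197], [0.5248, -0.2768]]  mid0-2 [ 0.5515 -0.2133]
scene corners 0 len 0.1136 ang 27.5
scene corners 1 len 0.0896 ang -65.1
 pts [[0.4819, -0.1972], [0.5827, -0.1447], [0.6204, -0.226]]  mid0-2 [ 0.5512 -0.2116]
top holes 0 len 0.0927 ang -153.4
top holes 1 len 0.0724 ang -63.2
 pts [[0.5774, -0.1608], [0.4946, -0.2023], [0.5273, -0.2669]]  mid0-2 [ 0.5524 -0.2139]
scene holes 0 len 0.0929 ang 26.6
scene holes 1 len 0.0719 ang -63.7
 pts [[0.4936, -0.2061], [0.5767, -0.1645], [0.6085, -0.2289]]  mid0-2 [ 0.5511 -0.2175]
blue tri (array([ 0.5505413 , -0.21163737,  0.09353682]), np.float64(0.00021904327126932955))
A (array([0.46788864, 0.09398073, 0.013891  ]), np.float64(0.0010065589738738803))
B (array([0.53671022, 0.23071255, 0.01666097]), np.float64(0.0011576807342539748))
scene [564.7 102.9] 316 [551  96  29  15] [-0.4844 -0.2047  0.013 ]
scene [460.5 185.4] 342 [446 171  30  37] [ 0.0637 -0.0711  0.013 ]
scene [488.7 220. ] 253 [474 215  30  14] [0.0712 0.0778 0.013 ]
scene [376.8 279.2] 200 [369 272  17  17] [0.4681 0.0935 0.013 ]
scene [260.1 316.8] 201 [249 301  24  33] [0.7973 0.0452 0.013 ]
scene [381.7 330.1] 230 [373 322  18  18] [0.5364 0.2297 0.013 ]
top [272.1 138.9] 223 [250 133  45  11] [0.7952 0.048  0.013 ]
top [ 22.1 224.8] 399 [  0 183  34  79] [0.6089 0.6032 0.013 ]
top [524.2 198.2] 198 [516 191  17  16] [ 0.6398 -0.5117  0.013 ]
top [189.1 252.6] 318 [179 243  21  21] [0.5367 0.2314 0.013 ]
top [251.8 282.5] 186 [241 272  21  21] [0.4676 0.0942 0.013 ]
top [327.2 468.5] 592 [292 461  56  19] [ 0.0882 -0.0579  0.013 ]
top [262.  470.9] 385 [249 463  28  17] [0.0867 0.0735 0.013 ]
```

Magazine axis is about (0.551, -0.213), with its x at about 26.7°. Base sizes, disc heights (about 14 mm) and both views agree within about 4 mm. The hand has to turn about -138°, which I do on the way to disc A at (0.468, 0.094).

```bash
python3 -m handwheel '[[0,0,-0.8,150,-250,0,1],[0,0,-0.8,150,-250,0,1],[0,0,-0.8,150,-250,0,1],[0,0,-0.8,150,-250,0,1],[0,0,-0.8,150,-250,0,1],[0,0,-0.8,150,-250,0,1],[0,0,-0.8,150,-250,0,1],[0,0,-0.8,150,-250,0,1]]' 60
python3 -m handwheel '[[0,0,-0.8,153,-258,0,1],[0,0,-0.8,153,-258,0,1],[0,0,-0.8,153,-258,0,1],[0,0,-0.8,153,-258,0,1],[0,0,-0.8,153,-258,0,1],[0,0,-0.8,153,-258,0,1],[0,0,-0.8,153,-258,0,1],[0,0,-0.8,153,-258,0,1]]'
python3 -m handwheel '[[0,0,-0.81,0,0,-130,1],[0,0,-0.81,0,0,-130,1],[0,0,-0.81,0,0,-130,1],[0,0,-0.81,0,0,-130,1],[0,0,-0.81,0,0,-130,1],[0,0,-0.81,0,0,-130,1],[0,0,-0.81,0,0,-130,1],[0,0,-0.81,0,0,-130,1]]'
python3 - <<'E'
from h import *
from scipy.spatial.transform import Rotation as R
s=env.read_state();print(s["joint_pos"].round(3));y=R.from_quat(s["orientation"]).as_matrix();print(y.round(3))
o=[]
for n in P:
    im=env.get_image(n);u,v=proj(n,(.468,.094,.05)).astype(int);print(n,u,v)
    o.append(cv2.resize(im[v-50:v+50,u-50:u+50],(400,400),interpolation=cv2.INTER_CUBIC))
cv2.imwrite("pics/a1.png",np.hstack(o)[:,:,::-1])
E
```

```text
time_s: 0.77
ee_pos: [0.3179, 0.3474, 0.2309]
orientation: [0.512, 0.859, -0.001, 0.001]
force: [0.5, 0.2, -0.4]
width: 0.0851
time_s: 1.43
ee_pos: [0.47, 0.0902, 0.2312]
orientation: [0.806, 0.592, -0.0, 0.001]
force: [-0.1, 0.2, 0.2]
width: 0.085
time_s: 2.1
ee_pos: [0.4672, 0.0955, 0.1008]
orientation: [0.973, 0.23, -0.001, -0.0]
force: [-0.1, 0.6, 0.1]
width: 0.0857
[0.036 0.005 2.022 0.    1.116 1.143]
[[ 0.894  0.447 -0.001]
 [ 0.447 -0.894  0.   ]
 [-0.001 -0.001 -1.   ]]
scene 377 272
top 249 280
```

View pics/a1.png

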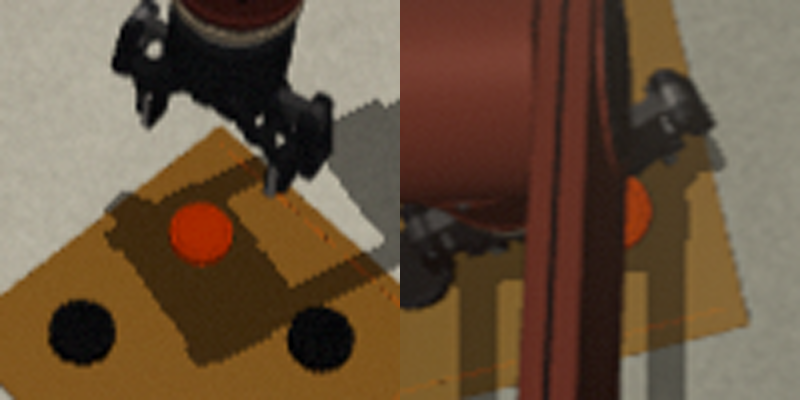

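The scene view (left half) shows the fingertips at about (364.5,252) and (395.5,269.5), straddling the unobstructed orange disc. I compare the tip midpoint with where the hand should project.

Run:
```python
from h import *
s=env.read_state();print(s["ee_pos"])
yy=np.array([.447,-.894,0])
for z in(.1,.107,.114):
    c=np.array([.4672,.0945,z]);print(z,[proj("scene",c+k*yy*.0425).round(1) for k in(-1,1)],proj("scene",c).round(1))
```

```text
[0.46744106 0.09537385 0.10108101]
0.1 [array([393.7, 270.3]), array([366. , 254.6])] [379.7 262.3]
0.107 [array([393.9, 268.9]), array([366.1, 253.1])] [379.9 260.9]
0.114 [array([394.2, 267.4]), array([366.3, 251.6])] [380.1 259.4]
```

```bash
python3 -m handwheel '[[0,0,0,0,-1,-35,1],[0,0,0,0,-1,-70,1],[0,0,0,0,-1,-90,1],[0,0,0,0,-1,-99,1],[0,0,0,0,-1,-99,1],[0,0,0,0,-1,-99,1]]' 60
python3 -m handwheel '[[0,0,0,0,0,0,-1],[0,0,0,0,0,0,-1],[0,0,0,0,0,0,-1],[0,0,0,0,0,0,-1],[0,0,0,0,0,0,-1],[0,0,0,0,0,0,-1],[0,0,0,0,0,0,-1],[0,0,0,0,0,0,-1]]' 60
```

```text
time_s: 2.7
ee_pos: [0.4681, 0.094, 0.0027]
orientation: [0.973, 0.231, -0.0, -0.0]
force: [0.4, -0.0, 0.2]
width: 0.0854
time_s: 3.37
ee_pos: [0.4691, 0.0939, 0.0041]
orientation: [0.973, 0.23, 0.001, 0.0]
force: [-2.8, -0.6, 9.0]
width: 0.0412
```

```bash
python3 -m handwheel '[[0,0,0,0,0,2,-1],[0,0,0,0,0,15,-1],[0,0,0,0,0,50,-1],[0,0,0,0,0,90,-1],[0,0,0,0,0,120,-1],[0,0,0,0,0,150,-1],[0,0,0,0,0,150,-1],[0,0,0,0,0,150,-1]]'
python3 - <<'E'
from h import *
s=env.read_state();print(s["ee_pos"],s["width"],s["force"])
im=env.get_image("scene")
u,v=proj("scene",(.468,.094,.16)).astype(int);print(u,v)
print([(c,a,b,onz("scene",c,.155)) for c,a,b in blobs(im,(0,150,60),(14,255,255),40) if 320<c[0]<430 and 180<c[1]<350])
cv2.imwrite("pics/a2.png",cv2.resize(im[v-50:v+50,u-50:u+50],(600,600),interpolation=cv2.INTER_CUBIC)[:,:,::-1])
E
```

```text
time_s: 4.03
ee_pos: [0.4695, 0.094, 0.155]
orientation: [0.973, 0.23, 0.003, 0.001]
force: [0.9, -0.1, -0.9]
width: 0.0412
[0.46954967 0.09399447 0.15495526] 0.04124254233174189 [ 0.92474543 -0.10224443 -0.93010232]
381 249
[(array([379.5, 249.8]), np.int32(209), array([372, 242,  15,  17], dtype=int32), array([0.46989227, 0.09003148, 0.155     ])), (array([381.5, 330.8]), np.int32(257), array([373, 322,  18,  18], dtype=int32), array([0.58285387, 0.28267806, 0.155     ]))]
```

View pics/a2.png

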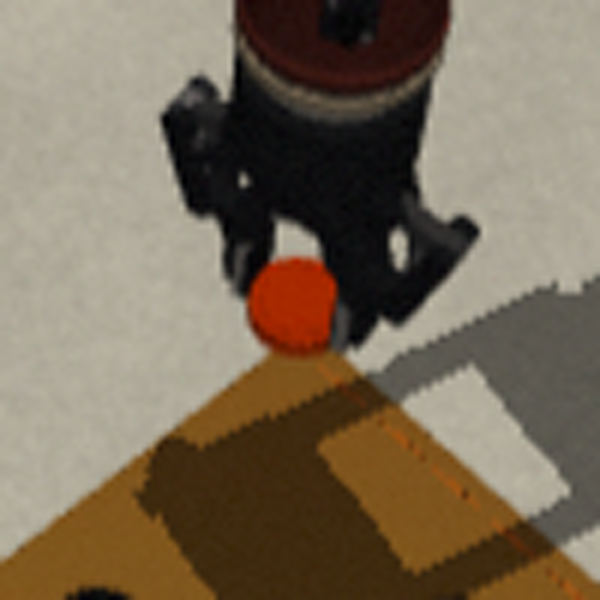

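Disc A is held flat and centred between the fingers (disc at (293,305) in the crop, finger midpoint (292,300)). Now I move above the magazine and look.

```bash
python3 -m handwheel '[[0,0,0,82,-307,0,-1],[0,0,0,82,-307,0,-1],[0,0,0,82,-307,0,-1],[0,0,0,82,-307,0,-1],[0,0,0,82,-307,0,-1],[0,0,0,82,-307,0,-1],[0,0,0,82,-307,0,-1],[0,0,0,82,-307,0,-1]]'
python3 -m handwheel '[[0,0,0,0,0,0,-1],[0,0,0,0,0,-15,-1],[0,0,0,0,0,-15,-1],[0,0,0,0,0,-15,-1]]'
python3 - <<'E'
from h import *
s=env.read_state();print(s["ee_pos"],s["width"],s["force"],s["orientation"])
o=[]
for n in P:
    im=env.get_image(n);u,v=proj(n,(.551,-.2135,.12)).astype(int);print(n,u,v)
    print([(c,a,b,onz(n,c,.148)) for c,a,b in blobs(im,(0,150,60),(14,255,255),30) if abs(c[0]-u)<40 and abs(c[1]-v)<40])
    o.append(cv2.resize(im[v-40:v+40,u-40:u+40],(400,400),interpolation=cv2.INTER_CUBIC))
cv2.imwrite("pics/m1.png",np.hstack(o)[:,:,::-1])
E
```

```text
time_s: 4.75
ee_pos: [0.5489, -0.2165, 0.1499]
orientation: [0.973, 0.229, -0.001, -0.001]
force: [-0.4, 0.2, -0.5]
width: 0.041
time_s: 5.08
ee_pos: [0.5478, -0.2117, 0.1345]
orientation: [0.973, 0.23, -0.002, -0.002]
force: [-0.3, 0.7, -0.1]
width: 0.0411
[ 0.54783749 -0.21170091  0.13454688] 0.041075826843688656 [-0.2929489   0.65022682 -0.12910423] [ 0.97309708  0.23037746 -0.00207148 -0.00199916]
scene 297 189
[(array([297., 185.]), np.int32(129), array([291, 179,  12,  13], dtype=int32), array([ 0.55494325, -0.2084074 ,  0.148     ]))]
top 399 230
[(array([401.6, 237.6]), np.int32(79), array([394, 234,  16,   8], dtype=int32), array([ 0.53150254, -0.21237153,  0.148     ])), (array([404.2, 264.1]), np.int32(1406), array([369, 239,  71,  54], dtype=int32), array([ 0.47999046, -0.21439909,  0.148     ]))]
```

View pics/m1.png

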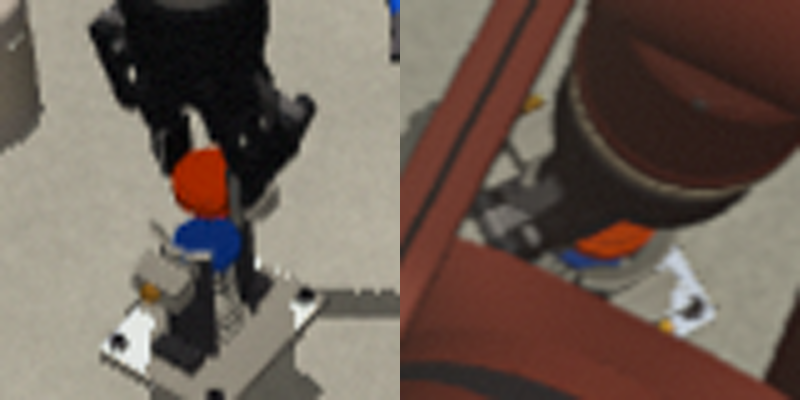

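The disc hangs roughly over the mouth. In the scene view it is at (297,185), with the blue follower right below it; in the top view it is mostly hidden. I check the offset numerically before lowering.

```bash
python3 -m handwheel '[[0,0,0,0,0,0,-1],[0,0,0,0,0,0,-1],[0,0,0,0,0,0,-1],[0,0,0,0,0,0,-1]]'
python3 - <<'E'
from h import *
E=[]
for k in range(4):
    im=env.get_image("scene");E.append(env.read_state()["ee_pos"])
E=np.array(E);print(E.round(4),E.mean(0))
top=env.get_image("top")
def fitedge(n,im,c,z0,z1):  # outlines of a flat 44 mm disc at c, extents in pixels
    a=np.linspace(0,6.283,200);q=np.array([proj(n,(c[0]+.022*np.cos(t),c[1]+.022*np.sin(t),z)) for z in(z0,z1) for t in a])
    return q.min(0).round(1),q.max(0).round(1)
z=E.mean(0)[2]
for n,i in(("scene",im),("top",top)):
    print(n,"seen",[(b[:2],b[:2]+b[2:]-1,a) for c,a,b in blobs(i,(0,150,60),(14,255,255),30) if 280<c[0]<420 and 170<c[1]<245], "pred",fitedge(n,i,E.mean(0),z-.002,z+.010))
I={n:cv2.imread(f"pics/{n}0.png")[:,:,::-1] for n in P}
print("mouth top",onz("top",(399.2,231.6),.113))
for n in P: print(n,"blue",[(b[:2],b[:2]+b[2:]-1) for c,a,b in blobs(I[n],(105,150,80),(125,255,255)) if 280<c[0]<420 and 170<c[1]<245])
# mouth predicted at several places for the scene view
cv2.imwrite("pics/magbig.png",cv2.resize(I["scene"][165:235,265:335],(700,700),interpolation=cv2.INTER_CUBIC)[:,:,::-1])
E
```

```text
time_s: 5.52
ee_pos: [0.55, -0.213, 0.1378]
orientation: [0.973, 0.231, 0.0, 0.0]
force: [-0.3, 0.5, -0.7]
width: 0.0409
[[ 0.55   -0.213   0.1377]
 [ 0.5499 -0.2131  0.1376]
 [ 0.5499 -0.2131  0.1375]
 [ 0.5498 -0.2131  0.1374]] [ 0.54990406 -0.21308275  0.13757258]
scene seen [(array([290, 178], dtype=int32), array([301, 191], dtype=int32), np.int32(131))] pred (array([290. , 177.4]), array([305.9, 192.2]))
top seen [(array([395, 233], dtype=int32), array([410, 240], dtype=int32), np.int32(78))] pred (array([389.2, 217.2]), array([412.8, 240.7]))
mouth top [ 0.55065056 -0.2139926   0.113     ]
scene blue [(array([292, 191], dtype=int32), array([304, 202], dtype=int32))]
top blue [(array([388, 225], dtype=int32), array([406, 242], dtype=int32))]
```

View pics/magbig.png

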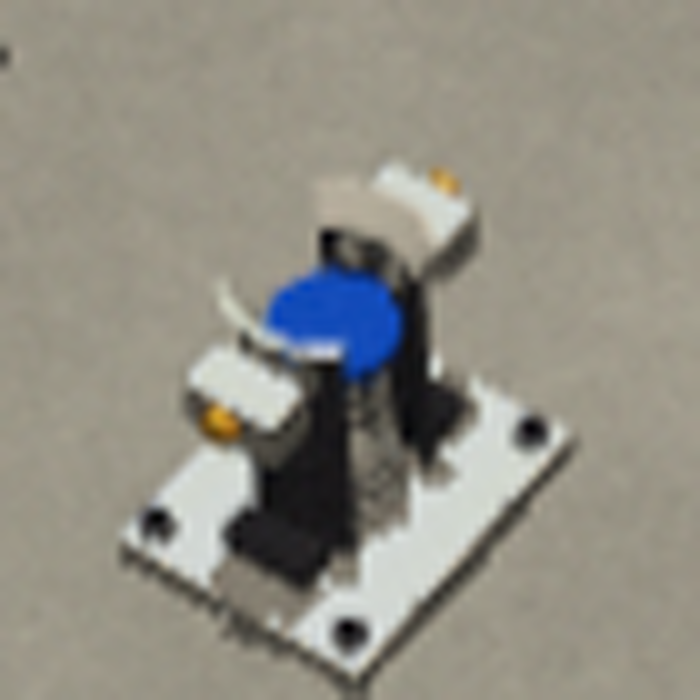

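Run:
```python
from h import *
print("mouth scene",onz("scene",(297.3,190.6),.113),"blue scene",onz("scene",(298,196.7),.087),"blue top",onz("top",(397,233.5),.087))
f=lambda c:(265+(c[0]+.5)/10-.5,165+(c[1]+.5)/10-.5)
h=[onz("scene",f(c),.012) for c in((533,430),(350,632),(157,523))];print("holes",(h[0]+h[2])/2,h)
print(tri((297.3,190.6),(399.2,231.6)))
```

```text
mouth scene [ 0.5516665 -0.2170703  0.113    ] blue scene [ 0.55150605 -0.21580592  0.087     ] blue top [ 0.55217791 -0.21341021  0.087     ]
holes [ 0.55092698 -0.21744357  0.012     ] [array([ 0.49338407, -0.20623242,  0.012     ]), array([ 0.57588797, -0.16507865,  0.012     ]), array([ 0.6084699 , -0.22865471,  0.012     ])]
(array([ 0.55135547, -0.21463376,  0.11468994]), np.float64(0.0026962388824507367))
```

Views and arm agree to about 2 mm: the mouth is at about (0.5515, -0.215) and the hand at (0.550, -0.213). I correct by (+1.5, -2) mm and lower until seated in the mouth.

```bash
python3 -m handwheel '[[0,0,0,1.5,-2,0,-1],[0,0,0,1.5,-2,-10,-1],[0,0,0,1.5,-2,-20,-1],[0,0,0,1.5,-2,-25,-1],[0,0,0,1.5,-2,-30,-1],[0,0,0,1.5,-2,-30,-1]]' 80
python3 -m handwheel '[[0,0,0,0,0,-3,-1],[0,0,0,0,0,-6,-1],[0,0,0,0,0,-6,-1],[0,0,0,0,0,-6,-1]]'
```

```text
time_s: 6.27
ee_pos: [0.5506, -0.2147, 0.1055]
orientation: [0.973, 0.23, -0.001, -0.001]
force: [0.5, -0.5, -1.5]
width: 0.0402
time_s: 6.6
ee_pos: [0.5516, -0.2149, 0.1014]
orientation: [0.973, 0.23, 0.0, -0.0]
force: [1.4, 1.2, -0.5]
width: 0.0404
```

```bash
python3 -m handwheel '[[0,0,0,0,0,-3,-1],[0,0,0,0,0,-6,-1],[0,0,0,0,0,-9,-1],[0,0,0,0,0,-12,-1],[0,0,0,0,0,-12,-1]]'
python3 -m handwheel '[[0,0,0,0,0,-4,-1],[0,0,0,0,0,-8,-1],[0,0,0,0,0,-12,-1],[0,0,0,0,0,-15,-1],[0,0,0,0,0,-15,-1],[0,0,0,0,0,-15,-1]]'
```

```text
time_s: 7.02
ee_pos: [0.5516, -0.215, 0.0893]
orientation: [0.973, 0.23, 0.0, 0.0]
force: [1.6, 1.1, 0.8]
width: 0.0401
time_s: 7.52
ee_pos: [0.5517, -0.215, 0.0749]
orientation: [0.973, 0.23, 0.0, 0.0]
force: [-0.5, 2.4, 5.9]
width: 0.0404
```

Force 5.9 N up, as expected from the spring with the disc past the lips. I release and lift, then check with a picture.

```bash
python3 -m handwheel '[[0,0,0,0,0,0,0.5],[0,0,0,0,0,0,0.5],[0,0,0,0,0,0,0.5],[0,0,0,0,0,0,0.5],[0,0,0,0,0,0,0.5],[0,0,0,0,0,0,0.5]]'
python3 -m handwheel '[[0,0,0,0,0,25,0.5],[0,0,0,0,0,60,0.5],[0,0,0,0,0,100,0.5],[0,0,0,0,0,140,0.5],[0,0,0,-40,120,140,0.5],[0,0,0,-40,120,140,1],[0,0,0,-40,120,140,1],[0,0,0,-40,120,140,1]]'
python3 - <<'E'
from h import *
o=[]
for n in P:
    im=env.get_image(n);u,v=proj(n,(.551,-.215,.09)).astype(int);print(n,u,v)
    print([(c,a,b,onz(n,c,.09)) for c,a,b in blobs(im,(0,150,60),(14,255,255),20) if abs(c[0]-u)<30 and abs(c[1]-v)<30])
    o.append(cv2.resize(im[v-35:v+35,u-35:u+35],(400,400),interpolation=cv2.INTER_CUBIC))
cv2.imwrite("pics/m2.png",np.hstack(o)[:,:,::-1])
E
```

```text
time_s: 8.02
ee_pos: [0.5511, -0.2151, 0.0741]
orientation: [0.973, 0.23, -0.0, -0.0]
force: [-0.2, 0.1, 0.2]
width: 0.0642
time_s: 8.68
ee_pos: [0.5091, -0.0896, 0.2141]
orientation: [0.973, 0.232, -0.0, -0.002]
force: [-0.1, 0.2, -0.3]
width: 0.0851
scene 298 196
[(array([298.7, 196. ]), np.int32(131), array([291, 190,  15,  14], dtype=int32), array([ 0.54954199, -0.21489128,  0.09      ]))]
top 398 233
[(array([384. , 227.5]), np.int32(207), array([375, 198,  19,  57], dtype=int32), array([ 0.56480687, -0.18704958,  0.09      ])), (array([400.1, 234.3]), np.int32(200), array([393, 224,  15,  21], dtype=int32), array([ 0.54973424, -0.2191763 ,  0.09      ]))]
```

View pics/m2.png

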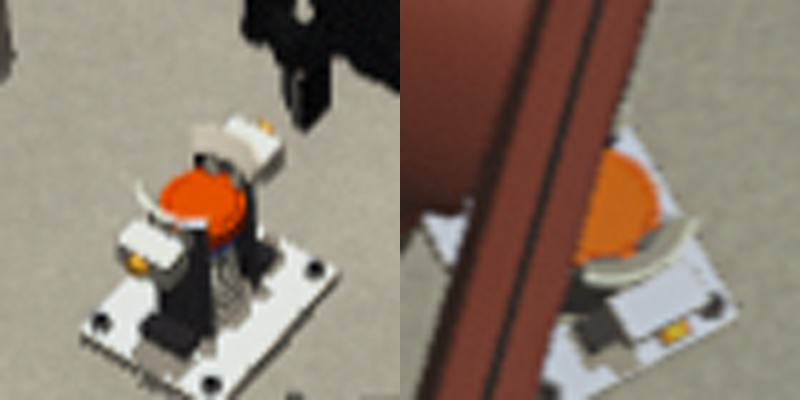

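Disc A lies flat in the tube with the lips over it (scene (298.7,196)). I check the level numerically while moving over to disc B.

```bash
python3 - <<'E'
from h import *
a=np.linspace(0,6.283,200)
for zt in(.090,.098,.110):
    q=np.array([proj("scene",(.5515+.022*np.cos(t),-.215+.022*np.sin(t),z)) for z in(zt-.012,zt) for t in a]);print(zt,q.min(0).round(1),q.max(0).round(1))
E
python3 -m handwheel '[[0,0,0,27,320,-60,1],[0,0,0,27,320,-60,1],[0,0,0,27,320,-60,1],[0,0,0,27,320,-60,1],[0,0,0,27,320,-60,1],[0,0,0,27,320,-60,1],[0,0,0,27,320,-60,1],[0,0,0,27,320,-60,1]]'
python3 -m handwheel '[[0,0,0,0,0,0,1],[0,0,0,0,0,0,1],[0,0,0,0,0,0,1],[0,0,0,0,0,0,1]]'
python3 - <<'E'
from h import *
im=env.get_image("scene")
print([(c,a,b,onz("scene",c,.013)) for c,a,b in blobs(im,(0,150,60),(14,255,255),20) if 350<c[0]<410 and 300<c[1]<350])
print(env.read_state()["ee_pos"])
E
```

```text
0.09 [290.4 190.4] [305.9 204.8]
0.098 [290.3 188.6] [305.8 203.1]
0.11 [290.  185.9] [305.6 200.4]
time_s: 9.45
ee_pos: [0.5392, 0.2265, 0.1536]
orientation: [0.973, 0.23, 0.0, 0.0]
force: [0.3, -0.3, -0.0]
width: 0.0853
time_s: 9.78
ee_pos: [0.5391, 0.2234, 0.1543]
orientation: [0.973, 0.229, 0.0, 0.0]
force: [0.7, -0.0, 0.1]
width: 0.0856
[(array([381.4, 330.9]), np.int32(266), array([373, 322,  18,  19], dtype=int32), array([0.53831374, 0.23129342, 0.013     ]))]
[0.53903288 0.22329644 0.15453636]
```

The scene level (rows 190–203) fits a disc top at 90 mm, so A is under the lips. Now grasp B at (0.537, 0.231), 1 mm higher than before.

```bash
python3 -m handwheel '[[0,0,0,-2,6,-35,1],[0,0,0,-2,6,-70,1],[0,0,0,-2,6,-105,1],[0,0,0,-2,6,-135,1],[0,0,0,-2,6,-145,1],[0,0,0,-2,6,-151,1],[0,0,0,-2,6,-151,1],[0,0,0,-2,6,-151,1]]' 60
python3 -m handwheel '[[0,0,0,0,0,0,-1],[0,0,0,0,0,0,-1],[0,0,0,0,0,0,-1],[0,0,0,0,0,0,-1],[0,0,0,0,0,0,-1],[0,0,0,0,0,0,-1],[0,0,0,0,0,0,-1],[0,0,0,0,0,0,-1]]' 60
python3 -m handwheel '[[0,0,0,0,0,2,-1],[0,0,0,0,0,15,-1],[0,0,0,0,0,50,-1],[0,0,0,0,0,90,-1],[0,0,0,0,0,120,-1],[0,0,0,0,0,150,-1],[0,0,0,0,0,150,-1],[0,0,0,0,0,150,-1]]' 80
python3 - <<'E'
from h import *
a=np.linspace(0,6.283,200);im=env.get_image("scene");e=env.read_state()["ee_pos"];print(e)
q=np.array([proj("scene",(e[0]+.022*np.cos(t),e[1]+.022*np.sin(t),z)) for z in(e[2]-.002,e[2]+.01) for t in a]);print("pred",q.min(0).round(1),q.max(0).round(1))
print([(c,a,b[:2],b[:2]+b[2:]-1) for c,a,b in blobs(im,(0,150,60),(14,255,255),20) if 350<c[0]<430 and 220<c[1]<350])
E
```

```text
time_s: 10.5
ee_pos: [0.5379, 0.2309, 0.0051]
orientation: [0.973, 0.23, 0.001, -0.0]
force: [-0.3, -0.6, 0.7]
width: 0.0851
time_s: 11.17
ee_pos: [0.5375, 0.2313, 0.0051]
orientation: [0.973, 0.23, 0.001, -0.0]
force: [-1.1, -1.5, 7.4]
width: 0.0408
time_s: 11.83
ee_pos: [0.538, 0.2314, 0.1569]
orientation: [0.973, 0.23, 0.003, -0.0]
force: [0.2, -0.5, -2.3]
width: 0.0398
[0.53650926 0.23103186 0.1544654 ]
pred [377.3 294.4] [396.5 313.4]
[(array([389.6, 241.9]), np.int32(118), array([381, 233], dtype=int32), array([400, 249], dtype=int32)), (array([385.2, 303.6]), np.int32(253), array([377, 294], dtype=int32), array([393, 313], dtype=int32))]
```

B is held flat, and its outline matches the prediction within 1 px. Return along the summed shifts: (+15, -446) mm.

```bash
python3 -m handwheel '[[0,0,0,7,-223,0,-1],[0,0,0,7,-223,0,-1],[0,0,0,7,-223,0,-1],[0,0,0,7,-223,0,-1],[0,0,0,7,-223,0,-1],[0,0,0,7,-223,0,-1],[0,0,0,7,-223,0,-1]]'
python3 -m handwheel '[[0,0,0,8,-223,0,-1],[0,0,0,8,-223,0,-1],[0,0,0,8,-223,0,-1],[0,0,0,8,-223,0,-1],[0,0,0,8,-223,0,-1],[0,0,0,8,-223,0,-1],[0,0,0,8,-223,-15,-1],[0,0,0,8,-223,-15,-1]]'
python3 -m handwheel '[[0,0,0,0,0,0,-1],[0,0,0,0,0,0,-1],[0,0,0,0,0,0,-1],[0,0,0,0,0,0,-1],[0,0,0,0,0,0,-1]]'
python3 - <<'E'
from h import *
a=np.linspace(0,6.283,200);im=env.get_image("scene");e=env.read_state()["ee_pos"];print(e)
q=np.array([proj("scene",(.5515+.022*np.cos(t),-.215+.022*np.sin(t),z)) for z in(e[2]-.003,e[2]+.009) for t in a]);print("pred",q.min(0).round(1),q.max(0).round(1))
print([(c,a,b[:2],b[:2]+b[2:]-1) for c,a,b in blobs(im,(0,150,60),(14,255,255),20) if 270<c[0]<330 and 160<c[1]<220])
E
```

```text
time_s: 12.47
ee_pos: [0.5419, 0.0043, 0.1513]
orientation: [0.974, 0.228, -0.002, -0.0]
force: [-0.1, 0.0, -0.3]
width: 0.04
time_s: 13.13
ee_pos: [0.5492, -0.2142, 0.1344]
orientation: [0.973, 0.229, -0.002, -0.002]
force: [-1.2, 1.0, -1.6]
width: 0.0402
time_s: 13.55
ee_pos: [0.5517, -0.2145, 0.1389]
orientation: [0.973, 0.231, 0.0, 0.0]
force: [0.1, 0.2, -0.6]
width: 0.0404
[ 0.55165614 -0.21466257  0.13886905]
pred [289.2 177.1] [305.1 191.8]
[(array([297.1, 190.2]), np.int32(259), array([290, 178], dtype=int32), array([305, 203], dtype=int32))]
```

```bash
python3 -m handwheel '[[0,0,0,0,0,-12,-1],[0,0,0,0,0,-24,-1],[0,0,0,0,0,-30,-1],[0,0,0,0,0,-36,-1],[0,0,0,0,0,-36,-1],[0,0,0,0,0,-36,-1]]'
python3 -m handwheel '[[0,0,0,0,0,-4,-1],[0,0,0,0,0,-8,-1],[0,0,0,0,0,-12,-1],[0,0,0,0,0,-14,-1],[0,0,0,0,0,-14,-1]]'
python3 -m handwheel '[[0,0,0,0,0,-4,-1],[0,0,0,0,0,-8,-1],[0,0,0,0,0,-12,-1],[0,0,0,0,0,-15,-1],[0,0,0,0,0,-15,-1],[0,0,0,0,0,-15,-1]]'
```

```text
time_s: 14.1
ee_pos: [0.5517, -0.2146, 0.1015]
orientation: [0.973, 0.23, 0.0, -0.0]
force: [4.6, 2.3, -2.1]
width: 0.0404
time_s: 14.52
ee_pos: [0.5527, -0.215, 0.0896]
orientation: [0.973, 0.23, 0.001, 0.0]
force: [4.8, 3.4, 6.1]
width: 0.0399
time_s: 15.02
ee_pos: [0.5526, -0.215, 0.0747]
orientation: [0.973, 0.23, 0.001, 0.0]
force: [3.2, 3.6, 6.5]
width: 0.04
```

```bash
python3 -m handwheel '[[0,0,0,0,0,0,0.5],[0,0,0,0,0,0,0.5],[0,0,0,0,0,0,0.5],[0,0,0,0,0,0,0.5],[0,0,0,0,0,0,0.5],[0,0,0,0,0,0,0.5]]'
python3 -m handwheel '[[0,0,0,0,0,25,0.5],[0,0,0,0,0,60,0.5],[0,0,0,0,0,100,0.5],[0,0,0,0,0,140,0.5],[0,0,0,-40,170,140,0.5],[0,0,0,-80,240,140,1],[0,0,0,-80,240,140,1],[0,0,0,-80,240,140,1]]'
python3 -m handwheel '[[0,0,0,0,0,0,1],[0,0,0,0,0,0,1],[0,0,0,0,0,0,1]]'
python3 - <<'E'
from h import *
o=[]
for n in P:
    im=env.get_image(n);u,v=proj(n,(.551,-.215,.09)).astype(int)
    print(n,[(c,a,b[:2],b[:2]+b[2:]-1) for c,a,b in blobs(im,(0,150,60),(14,255,255),20) if abs(c[0]-u)<30 and abs(c[1]-v)<30])
    print(" black",[(c,onz(n,c,.012).round(4)) for c,a,b in blobs(im,(0,0,0),(180,255,45),150,350) if .4<onz(n,c,.012)[0]<.6 and .05<onz(n,c,.012)[1]<.25])
    o.append(cv2.resize(im[v-35:v+35,u-35:u+35],(400,400),interpolation=cv2.INTER_CUBIC))
cv2.imwrite("pics/m3.png",np.hstack(o)[:,:,::-1])
E
```

```text
time_s: 15.52
ee_pos: [0.5509, -0.2152, 0.0729]
orientation: [0.973, 0.23, -0.0, -0.0]
force: [0.4, 0.0, -0.0]
width: 0.0641
time_s: 16.18
ee_pos: [0.4992, -0.0555, 0.2134]
orientation: [0.973, 0.23, 0.0, 0.0]
force: [1.1, 0.9, 0.0]
width: 0.0854
time_s: 16.43
ee_pos: [0.5004, -0.0569, 0.2136]
orientation: [0.973, 0.231, 0.0, 0.0]
force: [0.1, 0.0, -0.0]
width: 0.0854
scene [(array([299.2, 196.9]), np.int32(149), array([291, 190], dtype=int32), array([305, 206], dtype=int32))]
 black [(array([347. , 304.7]), array([0.5786, 0.1225, 0.012 ])), (array([406.6, 306.3]), array([0.4417, 0.2021, 0.012 ]))]
top [(array([396.7, 233.9]), np.int32(327), array([387, 224], dtype=int32), array([407, 244], dtype=int32))]
 black [(array([202., 297.]), array([0.4392, 0.2015, 0.012 ]))]
```

View pics/m3.png

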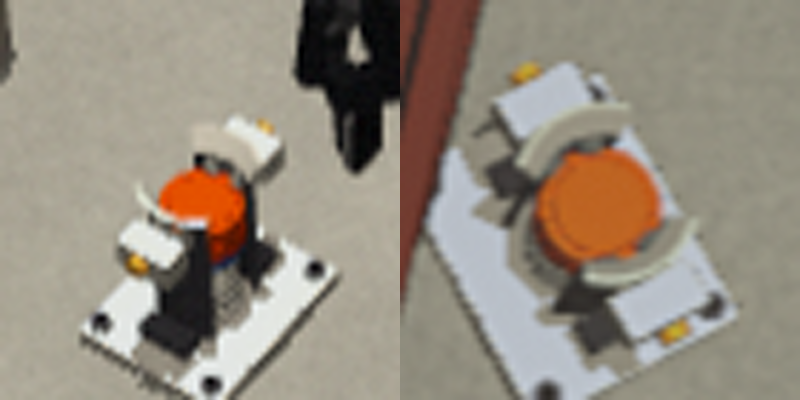

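Both discs are stacked in the tube. The top edge is at the same row (190) as with one disc, the stack now reaches down to row 206, the teeth lie over it and it is central in the top view.

```bash
python3 -c "
from cell import env
print(env.sign_off())"
```

```text
the job is handed in; nothing more can be done
None
```

Both orange discs are in the magazine, pushed past the lips one at a time, and I handed the job in at about 16.5 s of the 61 s allowed. Sign-off gives no verdict, so the checks below are all I have.

- **First disc:** after I let go, its outline in the scene view matched a disc with its top at the lips' underside (90 mm). The other orange disc was still on the sheet.
- **Second disc:** its top edge came to the same height as the first had. The pair shows about one disc more depth below, lies flat and central in both views, and the lip teeth lie over it. The fingers were clear.
- **Push force:** 5.9 N at the bottom for the first disc and 6.5 N for the second. The second is lower than the roughly 9 N I expected from the spring. There was also a sideways force of about 5 N, probably friction on the tube wall.
- **Lips:** I judged them shut from the pictures and the disc height only, because their travel can't be read directly.
- **Black discs:** the scene view shows both within 1 mm of their starts. The top view showed only one of them at the end, also unmoved.
- **Other items:** I did not measure these again. No move went near them.

Two readings did not agree: the two cameras differed by up to about 4 mm at the magazine, and the fingers read 40–41 mm open on the 44 mm discs. Neither caused trouble.

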